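Feed the strap pins into the hanging chute

ROBOT

A 6-joint arm with a two-finger parallel gripper is mounted at the origin on the work surface. World frame = base frame: x ahead of the robot, y to its left, z up, the work surface at z = 0. Lengths are in m, angles in degrees, forces in N, time in s.
With the tool pointing down it reaches from about 0.25 to 0.725 m from the base axis. Payload 9.7 kg.
Tool frame: the origin (TCP) lies at the very end of the fingers, on their centre line; the grasp point (between the pads) lies 19 mm behind it; z points along the fingers, y is the line along which they close (so a half turn about z gives the same grasp; the last joint's range is limited). The gripper opens to 85 mm and grips with 20 to 120 N. Pads are 22 mm wide; open, the fingers measure 114 mm over their backs; the gripper's body (76 mm by 85 mm) begins 54 mm behind the grasp point. The pads swing forward as they close: fully open they stand 13 mm farther back than shut.
Start: joints at [0, 4.979, 10.078, 95.1, 0, 90], TCP at [0.55, -0, 0.231] pointing down, gripper open.
Joint ranges: [-179.16, 179.16], [-48.56, 103.87], [-65.8, 70.77], [-126.05, 130.52], [-82.76, 87.17], [-180, 180]. Speed limits (degrees/s): [127.2, 127.2, 147.25, 180, 180, 180].

INTERFACE

Orientations are given as [roll, pitch, yaw] about the fixed x, y, z axes, in that order (R = Rz(yaw) Ry(pitch) Rx(roll)).
In Python, from workcell import telemetry, optics, workorder gives the robot as it stands.
- The arm moves only by the shell command python3 -m handwheel 'ROWS' [FORCE]. ROWS is JSON, a list of rows, each an object of numbers: "tx", "ty", "tz": the shift along the tool's x, y, z in m; "ax", "ay", "az": the turn, a rotation vector about the tool's x, y, z in degrees; "jaw": the gripper command: -1 is shut, 1 is fully open, values between are in proportion. A call has exactly 10 rows; each row shifts and turns the commanded pose from where the row before left it, along the tool's axes as they then stand; what a row does not reach is not made up. A row lasts 1/8 s, in which the tool goes at most 62.5 mm and 10.7 degrees, less where a joint would pass 70% of its speed; a pose out of reach is approached as far as the arm can. A call is refused whole if a number of a shift passes 0.0625 or a number of a turn 10.7, either way. A call with a gripper value outside its range is refused whole. The fingers move at their own pace and stop on an object; FORCE is the grip in N (left out, the last holds). Time passes only in rows, so rows that do not move let the fingers close, or fill a call up. It gives the time, the measured TCP pose, the force, the opening and the grip force at its end, in the units of the state.
- telemetry.get_obs(): the state, without advancing time (a new reading comes with each control period).
- optics.camera(name): name is "scene" or "side" or "wrist"; returns a dict with "color" (420x560x3 uint8, red, green, blue), "K" (3x3 intrinsics, pixels), "extrinsics" (4x4, takes a point from camera to world coordinates); the wrist camera has in their place "mount" (4x4, takes a point from camera to tool coordinates, whose origin is the TCP and whose axes are the flange's). Camera axes: x right, y down, z forward; pixel columns grow to the right and rows downward; lengths in m; the calibration is good to about 2 mm. The wrist camera is an equidistant fisheye: a pixel r from the principal point sees the ray r / f radians off the axis. A picture is of the moment at which its call begins: read the wrist's pose just before it. There is no depth.
- workorder.job_done(): hands the job in; it is judged then, once.
The state is a dict: "time": time; "q": joint angles; "qd": joint speeds; "joint_efforts": joint torques, N m; "ee_pos": TCP position; "tcp_rot": TCP orientation; "wrist_force": force on the tool from outside, world axes, zero at the start; "torque": the same for the moment, N m; "opening": finger opening in m; "grasp_force": force on a finger pad.
Only numpy, scipy, OpenCV 4.12 (cv2) and the standard library are available. Lean on these libraries where they do the work, as an engineer would, in place of code of your own. Each camera call takes 0.05 s, during which the arm holds its last target. There are 200 camera calls.

TASK

Feed the two strap pins into the sloping two-rod chute, the black-knobbed pin first and then the red-knobbed one: lay each in the upper half with its knob on the rods and its shank along the slot, then let go so that the shank drops through and the pin slides to the bottom by itself, never handled in the lower half. Finish with both hanging still, knob up, the black one against the rubber stop and the red one right behind it, and leave everything else on the counter where it is.

Things in the scene. Friction and masses are not known exactly. Their poses are not given: they have to be found in the camera images.
- chute: Fixed gravity chute: two slippery steel rods (8 mm diameter, axes 26 mm apart, 18 mm open slot between) above a wooden base 290 x 100 x 12 mm. Origin under the base's centre; x points level towards the RAISED end, z up. Rods slope 20 degrees: axes 120 mm up at x = 0. Posts stand outside the rods at both ends only; below the slot it is open. Upper half: x > 0.
- chute_load (a point): Midway between the rod axes, 85 mm uphill of the chute's origin, 151 mm up: a good place to bring the knob down over. A seated knob's centre is 16 mm above the rod axes. The rods end at x = 115, 162 mm up, under a brass crossbar reaching 22 mm above their axes. Axes as the chute's.
- chute_stop (a point): Midway between the rod axes at the face of the black rubber stop at the low end, x = -115 mm of the chute, 78 mm up; the stop stands 34 mm above the rods. Axes as the chute's.
- black_pin: Pin with a slippery lacquered black ball knob (32 mm diameter) on a steel shank (12 mm diameter, round end), 91 mm long, about 70 g. Origin on the shank's axis at the balance point; z along the shank to the knob (knob centre at z = +37 mm, shank end at -38). Starts lying on the counter in any direction on knob and shank end, axis 8 degrees off level, origin 11 mm up; it can roll.
- red_pin: Pin with a slippery lacquered red ball knob (32 mm diameter) on a steel shank (12 mm diameter, round end), 91 mm long, about 70 g. Origin on the shank's axis at the balance point; z along the shank to the knob (knob centre at z = +37 mm, shank end at -38). Starts lying on the counter in any direction on knob and shank end, axis 8 degrees off level, origin 11 mm up; it can roll.
- black_pin_knob (a point): Centre of the black ball knob.
- red_pin_knob (a point): Centre of the red ball knob.
- tuner: Bystander: beige electronic tuner box 75 x 125 x 45 mm with an orange button, loose. Origin under its centre.
- fork: Bystander: nickel tuning fork 150 mm long, lying. Origin under its middle.
- hammer: Bystander: black tuning hammer about 230 mm long, lying. Origin under its middle.
- dividers: Bystander: chrome dividers 150 mm long, lying. Origin under the middle.
- bell: Bystander: brass hand bell with a wooden knob, 54 mm diameter, 92 mm tall, standing between the pins and the chute. Origin under its centre.
- block: Bystander: wooden tabla block 28 mm diameter, 65 mm tall, standing. Origin under its centre.
- bowl: Bystander: small brass bowl 90 mm diameter, 40 mm tall. Origin under its centre.
There are look-alikes about, which are no part of the job. What is shaped like the red_pin but purple is not meant.

How it is judged (in metres and radians):
On the way, in this order (a step that is already met when the one before it is completed fails the run):
1. the black pin's knob is at the rods in the upper half of the chute (x of black_pin_knob in the frame of chute between 0 and 0.12 m and y of black_pin_knob in the frame of chute between -0.01 and 0.01 m and z of black_pin_knob in the frame of chute between 0.12 and 0.2 m), for 0.05 s.
2. the black pin hangs knob up against the stop (x of black_pin_knob in the frame of chute between -0.12 and -0.085 m and y of black_pin_knob in the frame of chute between -0.006 and 0.006 m and z of black_pin_knob in the frame of chute between 0.09 and 0.13 m and angle between black_pin's own z axis and vertical below 0.3 rad), for 0.2 s.
3. the red pin's knob is at the rods in the upper half of the chute (x of red_pin_knob in the frame of chute between 0 and 0.12 m and y of red_pin_knob in the frame of chute between -0.01 and 0.01 m and z of red_pin_knob in the frame of chute between 0.12 and 0.2 m), for 0.05 s.
At the end, for the whole second after the job is handed in: Both pins hang in the slot with the shank within 0.3 rad of vertical, knob up and within 6 mm of the chute's centre line, still (below 0.04 m/s and 1 rad/s): the black knob's centre within 30 mm of the stop's face, the red one's within 60 mm, behind the black (all of step 2 and x of red_pin_knob in the frame of chute between -0.085 and -0.055 m and y of red_pin_knob in the frame of chute between -0.006 and 0.006 m and z of red_pin_knob in the frame of chute between 0.09 and 0.13 m and angle between red_pin's own z axis and vertical below 0.3 rad and linear speed of each of black_pin, red_pin below 0.04 m/s and angular speed of each of black_pin, red_pin below 1 rad/s); the robot touches nothing.
It fails at once if the black pin is touched by the robot while its knob is on the lower half of the chute (x of black_pin_knob in the frame of chute between -0.14 and -0.01 m and y of black_pin_knob in the frame of chute between -0.03 and 0.03 m and z of black_pin_knob in the frame of chute below 0.15 m and (contact force between black_pin and the fingers above 0.5 N or contact force between black_pin and the arm above 0.5 N)).
It fails at once if the red pin is touched by the robot while its knob is on the lower half of the chute (x of red_pin_knob in the frame of chute between -0.14 and -0.01 m and y of red_pin_knob in the frame of chute between -0.03 and 0.03 m and z of red_pin_knob in the frame of chute below 0.15 m and (contact force between red_pin and the fingers above 0.5 N or contact force between red_pin and the arm above 0.5 N)).
It fails at once if a bystander (tuner, fork, hammer, dividers, bell, block or bowl) is moved by more than 30 mm (distance of any of tuner, fork, hammer, dividers, bell, block, bowl from where it was at the start of the episode above 0.03 m).
It also fails if it takes over 70 s, if anything falls off the work surface, if the arm or the gripper's body presses on something with over 40 N, if the wrist force passes 120 N, or if a joint passes its speed limit or range.

## Working session

There is one attempt and no reset: what is moved stays moved. The work goes in short steps, Python scripts to look and compute and a shell command to move; the robot and the scene stay as the last step left them, time stands still between calls to the robot, and variables do not carry over. Pictures are saved under pics/ and viewed, at most 10 in all, crops included, and the job is handed in when it is done.

```bash
mkdir -p pics; ls; python3 - <<'E'
from workcell import telemetry, optics
import cv2,numpy as np,pickle
d={}
print(telemetry.get_obs())
for n in("scene","side","wrist"):
    c=optics.camera(n); d[n]=c
    print(n,c["K"].tolist(),np.round(c.get("extrinsics",c.get("mount")),4).tolist())
    cv2.imwrite(f"pics/{n}0.png",c["color"][:,:,::-1])
pickle.dump(d,open("c0.pkl","wb"))
E
```

```text
pics
{'time': 0.0, 'q': array([5.82388992e-04, 5.01292529e+00, 1.00330069e+01, 9.50978004e+01,
       2.48341899e-04, 9.00022215e+01]), 'qd': array([ 0.00812468, -0.01938767,  0.03237055,  0.0021998 ,  0.04765079,
        0.05341832]), 'joint_efforts': array([ 7.68234549e-04, -5.20392072e+01,  4.64802504e+01,  1.63646933e-02,
        2.23589603e-05, -6.77332673e-05]), 'ee_pos': array([5.49777215e-01, 6.82356786e-06, 2.30552580e-01]), 'tcp_rot': array([-1.79922281e+02, -2.45328313e-04,  8.99983605e+01]), 'wrist_force': array([-0.18619931,  0.09419148,  0.24663444]), 'torque': array([ 0.0013881 , -0.00427012,  0.01793679]), 'grasp_force': 0.0, 'opening': 0.0852115691014035}
scene [[433.99928114808415, 0.0, 276.18290454045484], [0.0, 433.99928114808415, 212.64798359111677], [0.0, 0.0, 1.0]] [[0.6995, 0.5226, -0.4875, 1.0785], [0.7145, -0.4954, 0.4941, -0.6372], [0.0167, -0.6939, -0.7199, 0.9318], [0.0, 0.0, 0.0, 1.0]]
side [[538.4384293054737, 0.0, 277.0538636863612], [0.0, 538.4384293054737, 214.38534293254588], [0.0, 0.0, 1.0]] [[0.7736, -0.3268, 0.5429, -0.1557], [-0.6336, -0.3872, 0.6698, -0.9713], [-0.0087, -0.8621, -0.5066, 0.7889], [0.0, 0.0, 0.0, 1.0]]
wrist [[325.19226210127806, 0.0, 277.4453192798828], [0.0, 325.19226210127806, 215.12521481729692], [0.0, 0.0, 1.0]] [[0.0, -0.9455, -0.3257, 0.0833], [1.0, -0.0002, 0.0008, 0.0001], [-0.0009, -0.3257, 0.9455, -0.1427], [0.0, 0.0, 0.0, 1.0]]
```

View pics/scene0.png

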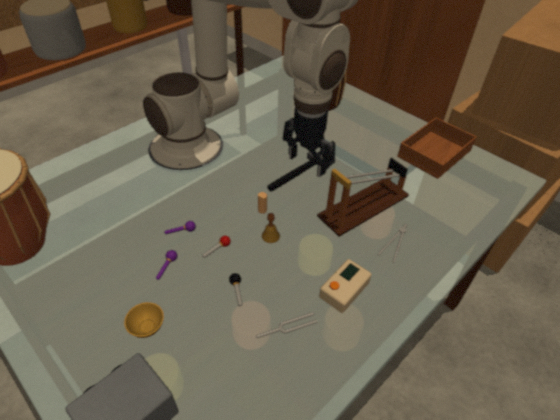

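View pics/side0.png

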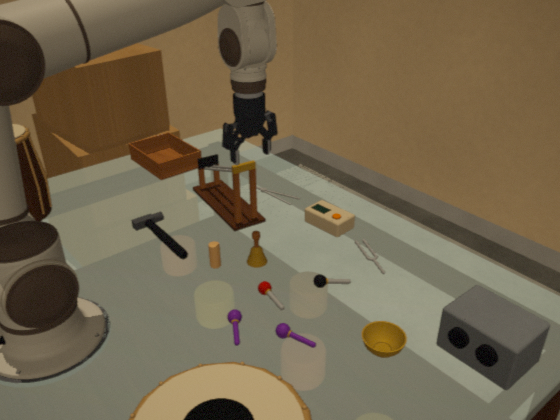

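View pics/wrist0.png

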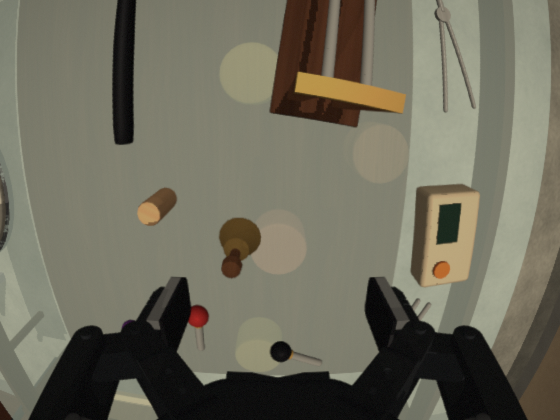

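Scene: black knob (235,278), red knob (225,240), bell (271,228), chute crossbar (341,180), stop (397,168). In the side view the same things sit at (320,281), (265,288), (257,250), (243,167) and (208,160). The wrist view shows the chute's brass crossbar at (350,92), red knob (198,316) and black knob (281,351).

```bash
cat > h.py <<'E'
import numpy as np,cv2,pickle
def ray(c,uv,T=None):
    """origin, dir in world; T = tool pose 4x4 for the wrist camera"""
    K=c["K"];x=(uv[0]-K[0,2])/K[0,0];y=(uv[1]-K[1,2])/K[1,1]
    if "mount" in c:
        r=np.hypot(x,y);s=np.sin(r)/r if r>1e-9 else 1;d=np.array([x*s,y*s,np.cos(r)]);E=T@c["mount"]
    else: d=np.array([x,y,1.]);E=c["extrinsics"]
    d=E[:3,:3]@d
    return E[:3,3],d/np.linalg.norm(d)
def plane(c,uv,z,T=None):
    o,d=ray(c,uv,T);return o+d*(z-o[2])/d[2]
def tri(rs):
    A=np.zeros((3,3));b=np.zeros(3)
    for o,d in rs:
        P=np.eye(3)-np.outer(d,d);A+=P;b+=P@o
    p=np.linalg.solve(A,b);return p,[round(1e3*np.linalg.norm((np.eye(3)-np.outer(d,d))@(p-o)),1) for o,d in rs]
def toolT(o):
    from scipy.spatial.transform import Rotation as R
    T=np.eye(4);T[:3,:3]=R.from_euler("xyz",o["tcp_rot"],degrees=True).as_matrix();T[:3,3]=o["ee_pos"];return T
E
python3 - <<'E'
from h import *
d=pickle.load(open("c0.pkl","rb"))
from scipy.spatial.transform import Rotation as R
T=np.eye(4);T[:3,:3]=R.from_euler("xyz",[-179.922,0,89.998],degrees=True).as_matrix();T[:3,3]=[.54978,0,.23055]
pickle.dump(T,open("T0.pkl","wb"))
def cents(img,roi,m):
    x0,y0,x1,y1=roi;mm=np.zeros(m.shape,np.uint8);mm[y0:y1,x0:x1]=m[y0:y1,x0:x1]
    n,l,s,c=cv2.connectedComponentsWithStats(mm);i=1+np.argmax(s[1:,4]);return c[i],s[i]
rois={"scene":((205,225,240,255),(222,265,250,290)),"side":((250,275,280,300),(308,270,332,292)),"wrist":((185,300,212,330),(265,335,298,368))}
res=[[],[]]
for n,c in d.items():
    im=c["color"].astype(int);r,g,b=im[...,0],im[...,1],im[...,2]
    red=((r>110)&(r>2*g)&(r>2*b)).astype(np.uint8);blk=((r<60)&(g<60)&(b<60)).astype(np.uint8)
    for k,(m,roi) in enumerate(zip((red,blk),rois[n])):
        uv,s=cents(im,roi,m);res[k].append(ray(c,uv,T));print(n,"red black".split()[k],uv.round(1),s,plane(c,uv,.016,T).round(4))
for q in res:print(tri(q))
def crop(n,x0,y0,w,h,s=(400,300)):
    return cv2.resize(d[n]["color"][y0:y0+h,x0:x0+w,::-1],s,interpolation=cv2.INTER_CUBIC)
a=np.vstack([np.hstack([crop("scene",312,155,100,75),crop("side",185,150,100,75)]),np.hstack([crop("wrist",260,0,160,120),crop("scene",195,225,100,75)])])
cv2.imwrite("pics/comp1.png",a)
E
```

```text
scene red [224.4 239.4] [220 236  10   8  56] [ 0.4332 -0.1841  0.016 ]
scene black [234.5 278.2] [229 274  12  10  87] [ 0.5512 -0.2486  0.016 ]
side red [264.2 285.8] [258 281  13  11  90] [ 0.4433 -0.1823  0.016 ]
side black [319.5 280.5] [314 275  12  12 119] [ 0.5548 -0.25    0.016 ]
wrist red [196.8 318.7] [189 311  17  16 208] [ 0.4378 -0.1921  0.016 ]
wrist black [280.5 351.2] [271 341  21  21 332] [ 0.5544 -0.2496  0.016 ]
(array([ 0.43881807, -0.18776158,  0.02213916]), [np.float64(1.1), np.float64(0.6), np.float64(0.8)])
(array([ 0.55361727, -0.24974737,  0.0170024 ]), [np.float64(1.6), np.float64(1.1), np.float64(1.1)])
```

View pics/comp1.png

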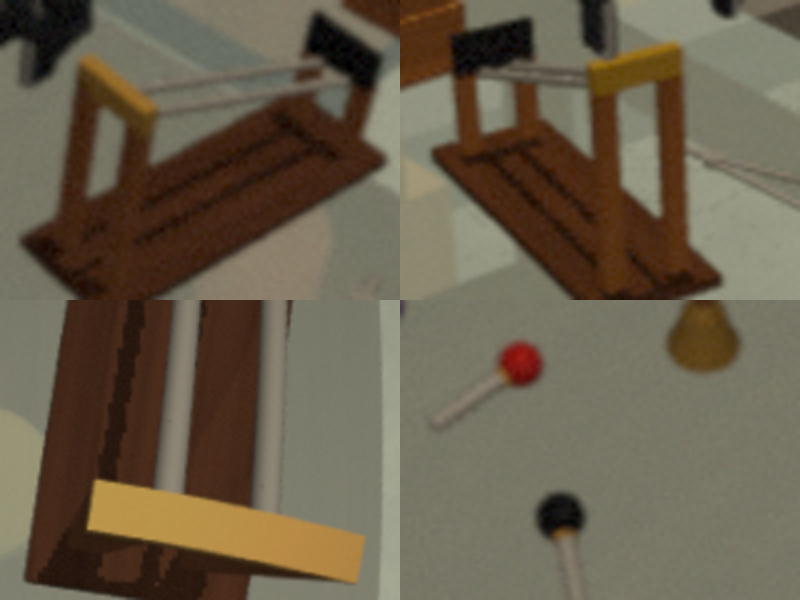

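```bash
python3 - <<'E'
from h import *
d=pickle.load(open("c0.pkl","rb"));T=pickle.load(open("T0.pkl","rb"))
S=lambda x,y:((x+.5)/4-.5+312,(y+.5)/4-.5+155)
D=lambda x,y:((x-400+.5)/4-.5+185,(y+.5)/4-.5+150)
W=lambda x,y:((x+.5)/2.5-.5+260,(y-300+.5)/2.5-.5)
P=lambda x,y:((x-400+.5)/4-.5+195,(y-300+.5)/4-.5+225)
s,e=d["scene"],d["side"]
# crossbar inner/outer top corners, stop tops
print("bar -y?end",tri([ray(s,S(83,57)),ray(e,D(592,68))]))
print("bar other",tri([ray(s,S(157,103)),ray(e,D(682,45))]))
print("stop a",tri([ray(s,S(315,13)),ray(e,D(453,37))]))
print("stop b",tri([ray(s,S(382,52)),ray(e,D(530,18))]))
print("base",[plane(s,S(*q),.012).round(4) for q in((22,240),(385,160))],[plane(e,D(*q),.012).round(4) for q in((433,152),(540,122),(720,278))])
print("base wrist",[plane(d["wrist"],W(*q),.012,T).round(4) for q in((25,580),(248,600))])
print("bar wrist top",[plane(d["wrist"],W(*q),.184,T).round(4) for q in((95,480),(365,535))],"rods", [plane(d["wrist"],W(*q),.157,T).round(4) for q in((171,488),(266,505))])
print("red end",plane(s,P(437,422),.006),"blk end",plane(s,(240,304),.006),plane(e,(350,281.5),.006),plane(e,(282,306.5),.006))
E
```

```text
bar -y?end (array([0.56046961, 0.09599338, 0.1842407 ]), [np.float64(1.1), np.float64(1.1)])
bar other (array([0.62691619, 0.08925571, 0.18631208]), [np.float64(4.6), np.float64(4.6)])
stop a (array([0.59666099, 0.33413762, 0.11222705]), [np.float64(0.4), np.float64(0.4)])
stop b (array([0.65981357, 0.3265376 , 0.11428337]), [np.float64(2.8), np.float64(2.8)])
base [array([0.5442, 0.0758, 0.012 ]), array([0.6804, 0.3436, 0.012 ])] [array([0.5806, 0.3528, 0.012 ]), array([0.6736, 0.3418, 0.012 ]), array([0.6336, 0.058 , 0.012 ])]
base wrist [array([0.5414, 0.0784, 0.012 ]), array([0.6409, 0.0717, 0.012 ])]
bar wrist top [array([0.5615, 0.1042, 0.184 ]), array([0.6267, 0.095 , 0.184 ])] rods [array([0.583 , 0.1056, 0.157 ]), array([0.6088, 0.1025, 0.157 ])]
red end [ 0.43107592 -0.25474583  0.006     ] blk end [ 0.61334407 -0.2846637   0.006     ] [ 0.61668804 -0.28967528  0.006     ] [ 0.43563368 -0.25598555  0.006     ]
```

```bash
python3 -m handwheel '[{"tx":-0.0537,"ty":0.007,"jaw":1},{"tx":-0.0537,"ty":0.007,"jaw":1},{"tx":-0.0537,"ty":0.007,"jaw":1},{"tx":-0.0537,"ty":0.007,"jaw":1},{"tx":-0.0537,"ty":0.007,"jaw":1},{"az":-10.5,"tz":0.02,"jaw":1},{"az":-10.5,"tz":0.02,"jaw":1},{"az":-10.5,"tz":0.02,"jaw":1},{"az":-10.5,"tz":0.02,"jaw":1},{"az":-10.5,"tz":0.02,"jaw":1}]' 40
cat > look.py <<'E'
from h import *
from workcell import telemetry,optics
import sys
o=telemetry.get_obs();c=optics.camera("wrist");T=toolT(o)
pickle.dump((c,T),open(sys.argv[1]+".pkl","wb"));cv2.imwrite(f"pics/{sys.argv[1]}.png",c["color"][:,:,::-1])
print(o["time"],o["q"].round(1),o["ee_pos"].round(4),o["tcp_rot"].round(2),o["opening"])
E
python3 look.py w1
```

```text
0.15 [ 0.   5.  10.  95.1 -0.  90. ] [0.5498 0.     0.2307] [-179.94    0.     90.  ] 0.0854254835957056$[0]: bad value
```

View pics/w1.png

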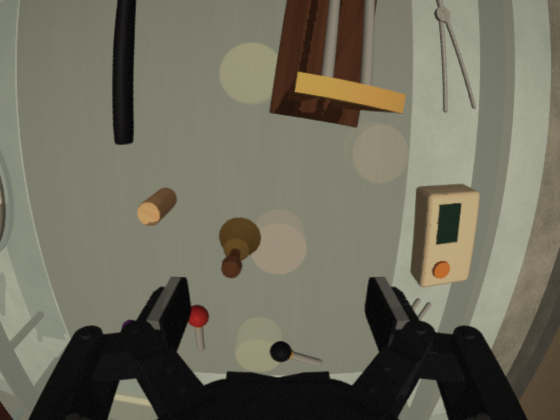

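The move was refused, probably because every row needs all seven keys. The picture is the same as the first wrist view. I'll resend it with full rows.

```bash
python3 -m handwheel '[{"tx":-0.0537,"ty":0.007,"tz":0,"ax":0,"ay":0,"az":0,"jaw":1},{"tx":-0.0537,"ty":0.007,"tz":0,"ax":0,"ay":0,"az":0,"jaw":1},{"tx":-0.0537,"ty":0.007,"tz":0,"ax":0,"ay":0,"az":0,"jaw":1},{"tx":-0.0537,"ty":0.007,"tz":0,"ax":0,"ay":0,"az":0,"jaw":1},{"tx":-0.0537,"ty":0.007,"tz":0,"ax":0,"ay":0,"az":0,"jaw":1},{"tx":0,"ty":0,"tz":0.02,"ax":0,"ay":0,"az":-10.5,"jaw":1},{"tx":0,"ty":0,"tz":0.02,"ax":0,"ay":0,"az":-10.5,"jaw":1},{"tx":0,"ty":0,"tz":0.02,"ax":0,"ay":0,"az":-10.5,"jaw":1},{"tx":0,"ty":0,"tz":0.02,"ax":0,"ay":0,"az":-10.5,"jaw":1},{"tx":0,"ty":0,"tz":0.02,"ax":0,"ay":0,"az":-10.5,"jaw":1}]' 40 && python3 look.py w2
```

```text
time: 1.45
ee_pos: [0.5848, -0.2685, 0.1303]
tcp_rot: [-180.0, -0.0, 142.8]
wrist_force: [0.2, -0.6, 0.5]
opening: 0.0857
grasp_force: 0.0
1.45 [-24.7  17.1  12.9  85.8  -0.   12.5] [ 0.5848 -0.2685  0.1303] [-1.7999e+02 -3.0000e-02  1.4284e+02] 0.08566421730600617
```

View pics/w2.png

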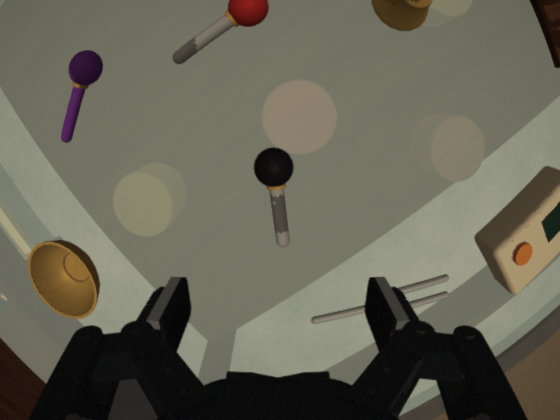

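```bash
cat > pin.py <<'E'
from h import *
def pin(c,T,kind,roi):
    """knob + shank from the wrist view: knob centroid at z=16 mm, shank points at z=10 mm"""
    x0,y0,x1,y1=roi;im=c["color"][y0:y1,x0:x1].astype(int);r,g,b=im[...,0],im[...,1],im[...,2]
    m=((r>70)&(r>2*g)&(r>2*b)) if kind=="red" else (im.max(2)<55)
    n,l,s,ce=cv2.connectedComponentsWithStats(m.astype(np.uint8));i=1+np.argmax(s[1:,4])
    pts=np.argwhere(l==i)[:,::-1].astype(np.float32);(u,v),rad=cv2.minEnclosingCircle(pts)
    k=plane(c,(u+x0,v+y0),.016,T);print(kind,"knob px",round(u+x0,1),round(v+y0,1),"rad",round(rad,1),"area",s[i,4],"->",k.round(4));return k
E
python3 - <<'E'
from pin import *
c,T=pickle.load(open("w2.pkl","rb"));pin(c,T,"black",(235,230,330,330))
im=c["color"]
for v in range(230,370,10):print(v,im[v,279],)
E
```

```text
Traceback (most recent call last):
  File "pin.py", line 6, in pin
    n,l,s,ce=cv2.connectedComponentsWithStats(m.astype(np.uint8));i=1+np.argmax(s[1:,4])
                                                                      ~~~~~~~~~^^^^^^^^^
ValueError: attempt to get argmax of an empty sequence
```

Black knob at (274,167) with its shank end at (283,243). Red knob at (247,8), partly cut off by the frame, with its shank end at (180,58).

```bash
python3 - <<'E'
from pin import *
c,T=pickle.load(open("w2.pkl","rb"));k=pin(c,T,"black",(240,130,310,200))
e=plane(c,(282.5,240.5),.006,T);r=plane(c,(179.5,57),.006,T)
d=(e-k)[:2];L=np.linalg.norm(d);g=k[:2]+d/L*.0366
print("end",e,"L",L,"dir",np.degrees(np.arctan2(d[1],d[0])),"grasp",g,"in tool",(T[:3,:3].T@(np.r_[g,0]-T[:3,3]))[:2])
print("red knob",plane(c,(247.5,7.5),.016,T),"end",r)
E
```

```text
black knob px 273.1 166.8 rad 19.5 area 1184 -> [ 0.554  -0.2499  0.016 ]
end [ 0.6133285  -0.28487728  0.006     ] L 0.06885510757477044 dir -30.49042113691227 grasp [ 0.58553383 -0.26851122] in tool [-0.00063435  0.00041752]
red knob [ 0.43884075 -0.18748349  0.016     ] end [ 0.43318494 -0.2550777   0.006     ]
```

```bash
python3 -m handwheel '[{"tx":-0.0005,"ty":0.0004,"tz":0.02,"ax":0,"ay":0,"az":-6.7,"jaw":-0.1},{"tx":0,"ty":0,"tz":0.03,"ax":0,"ay":0,"az":0,"jaw":-0.1},{"tx":0,"ty":0,"tz":0.03,"ax":0,"ay":0,"az":0,"jaw":-0.1},{"tx":0,"ty":0,"tz":0.03,"ax":0,"ay":0,"az":0,"jaw":-0.1},{"tx":0,"ty":0,"tz":0.017,"ax":0,"ay":0,"az":0,"jaw":-0.1},{"tx":0,"ty":0,"tz":0,"ax":0,"ay":0,"az":0,"jaw":-1},{"tx":0,"ty":0,"tz":0,"ax":0,"ay":0,"az":0,"jaw":-1},{"tx":0,"ty":0,"tz":0,"ax":0,"ay":0,"az":0,"jaw":-1},{"tx":0,"ty":0,"tz":0,"ax":0,"ay":0,"az":0,"jaw":-1},{"tx":0,"ty":0,"tz":0,"ax":0,"ay":0,"az":0,"jaw":-1}]' 40 && python3 look.py w3; python3 - <<'E'
from pin import *
c,T=pickle.load(open("w3.pkl","rb"));pin(c,T,"black",(220,0,340,290))
E
```

```text
time: 2.75
ee_pos: [0.586, -0.2686, 0.005]
tcp_rot: [180.0, 0.1, 149.2]
wrist_force: [1.0, -1.0, 2.0]
opening: 0.0102
grasp_force: 39.2
2.75 [-24.6  19.3   1.7  72.4   0.    6.2] [ 0.586  -0.2686  0.005 ] [1.7999e+02 6.0000e-02 1.4920e+02] 0.010171639355178636
black knob px 277.4 218.0 rad 36.9 area 4215 -> [ 0.554  -0.2502  0.016 ]
```

```bash
python3 -m handwheel '[{"tx":0,"ty":0,"tz":-0.058,"ax":0,"ay":0,"az":0,"jaw":-1},{"tx":0,"ty":0,"tz":-0.058,"ax":0,"ay":0,"az":-10.7,"jaw":-1},{"tx":0,"ty":0,"tz":-0.058,"ax":0,"ay":0,"az":-10.7,"jaw":-1},{"tx":0,"ty":0,"tz":-0.058,"ax":0,"ay":0,"az":-10.7,"jaw":-1},{"tx":0,"ty":0,"tz":0,"ax":0,"ay":0,"az":-10.7,"jaw":-1},{"tx":0,"ty":0,"tz":0,"ax":0,"ay":0,"az":-10.7,"jaw":-1},{"tx":0,"ty":0,"tz":0,"ax":0,"ay":0,"az":-10.7,"jaw":-1},{"tx":0,"ty":0,"tz":0,"ax":0,"ay":0,"az":-10.7,"jaw":-1},{"tx":0,"ty":0,"tz":0,"ax":0,"ay":0,"az":-10.7,"jaw":-1},{"tx":0,"ty":0,"tz":0,"ax":0,"ay":0,"az":-10.7,"jaw":-1}]'
python3 -m handwheel '[{"tx":-0.0504,"ty":0.0205,"tz":0,"ax":0,"ay":0,"az":0,"jaw":-1},{"tx":-0.0504,"ty":0.0205,"tz":0,"ax":0,"ay":0,"az":0,"jaw":-1},{"tx":-0.0504,"ty":0.0205,"tz":0,"ax":0,"ay":0,"az":0,"jaw":-1},{"tx":-0.0504,"ty":0.0205,"tz":0,"ax":0,"ay":0,"az":0,"jaw":-1},{"tx":-0.0504,"ty":0.0205,"tz":0,"ax":0,"ay":0,"az":0,"jaw":-1},{"tx":-0.0504,"ty":0.0205,"tz":0,"ax":0,"ay":0,"az":0,"jaw":-1},{"tx":-0.0504,"ty":0.0205,"tz":0,"ax":0,"ay":0,"az":0,"jaw":-1},{"tx":-0.0504,"ty":0.0205,"tz":0,"ax":0,"ay":0,"az":0,"jaw":-1},{"tx":0,"ty":0,"tz":0,"ax":0,"ay":0,"az":-8.25,"jaw":-1},{"tx":0,"ty":0,"tz":0,"ax":0,"ay":0,"az":-8.25,"jaw":-1}]' && python3 look.py w4
```

```text
time: 4.05
ee_pos: [0.5856, -0.2685, 0.2361]
tcp_rot: [180.0, 0.0, -114.2]
wrist_force: [-0.6, 0.4, -0.9]
opening: 0.0102
grasp_force: 39.1
time: 5.3
ee_pos: [0.6034, 0.1674, 0.2359]
tcp_rot: [180.0, -0.0, -97.6]
wrist_force: [-0.2, -0.2, -0.7]
opening: 0.0101
grasp_force: 39.2
5.3 [ 15.5  16.1  23.4  97.3  -0.  -66.9] [0.6034 0.1674 0.2359] [ 1.7996e+02 -2.0000e-02 -9.7640e+01] 0.010119962094276713
```

View pics/w4.png

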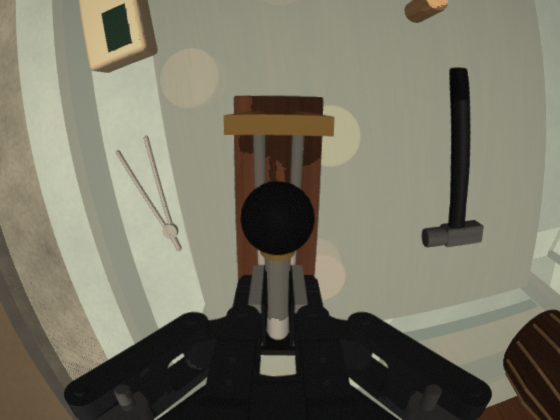

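The black knob is held at (278,218). The crossbar spans (225..333,124), and the rods show at about (259,150) and (297,150). I'll measure the rod centre line next.

```bash
cat > rods.py <<'E'
from pin import *
import sys
c,T=pickle.load(open(sys.argv[1]+".pkl","rb"));im=c["color"].astype(int)
sat=im.max(2)-im.min(2)
O=np.array([.610,.209]);ux=np.array([np.cos(np.radians(-98)),np.sin(np.radians(-98))]);uy=np.array([-ux[1],ux[0]])
for v in (142,150,158,166,174):
    ps=[]
    for a,b in((248,272),(286,310)):
        w=np.array([sat[v,x] for x in range(a,b)]);x=np.arange(a,b)[w<(w.min()+w.max())/2];
        u=(x.min()+x.max())/2;ps.append((u,len(x)))
    rs=[]
    for u,n in ps:
        z=.15
        for _ in range(20):
            p=plane(c,(u,v),z,T);X=(p[:2]-O)@ux;z=.120+X*np.tan(np.radians(20))+.002
        rs.append(p)
    m=(rs[0]+rs[1])/2;print(v,ps,"mid",m.round(4),"gap",round(1e3*np.linalg.norm(rs[0]-rs[1]),1),"chute x,y",((m[:2]-O)@ux).round(4),((m[:2]-O)@uy).round(4))
for q in((225,117),(333,117)):
    p=plane(c,q,.184,T);print("bar",p.round(4),((p[:2]-O)@ux).round(4),((p[:2]-O)@uy).round(4))
p=plane(c,(278,218.),T[2,3]+.011,T);print("knob",p.round(4),"tool",(T[:3,:3].T@(p-T[:3,3])).round(4),"chute",((p[:2]-O)@ux).round(4),((p[:2]-O)@uy).round(4))
E
python3 rods.py w4; python3 - <<'E'
from pin import *
c,T=pickle.load(open("w4.pkl","rb"));pin(c,T,"black",(235,170,322,253))
print(c["color"][150,240:320].max(1)-c["color"][150,240:320].min(1))
E
```

```text
142 [(np.float64(258.5), 12), (np.float64(297.5), 12)] mid [0.5951 0.1067 0.1596] gap 26.2 chute x,y 0.1034 -0.0005
150 [(np.float64(259.0), 13), (np.float64(297.0), 13)] mid [0.5959 0.1124 0.1575] gap 25.9 chute x,y 0.0976 -0.0005
158 [(np.float64(262.5), 14), (np.float64(297.0), 13)] mid [0.5955 0.1184 0.1554] gap 23.9 chute x,y 0.0917 -0.0018
166 [(np.float64(262.5), 13), (np.float64(295.0), 15)] mid [0.597  0.1243 0.1532] gap 22.8 chute x,y 0.0857 -0.0011
174 [(np.float64(262.5), 14), (np.float64(293.5), 15)] mid [0.5983 0.1304 0.1509] gap 22.1 chute x,y 0.0794 -0.0006
bar [0.624  0.0845 0.184 ] 0.1213 0.0312
bar [0.5603 0.093  0.184 ] 0.1218 -0.0331
knob [0.5983 0.1296 0.2469] tool [ 0.0381 -0.0001 -0.011 ] chute 0.0802 -0.0005
black knob px 277.5 211.2 rad 42.7 area 4401 -> [0.6083 0.2025 0.016 ]
[34 29 33 31 29 29 31 29 29 30 30 31 28 18 14 14 16 15 15 14 14 14 13 14
 12 21 29 31 29 29 29 30 30 31 30 31 30 29 31 30 30 33 34 30 30 31 30 28
 30 31 29 20 12 13 14 14 16 15 15 14 13 13 12 17 26 29 25 28 26 26 26 28
 28 31 31 30 30 29 27 28]
```

```bash
python3 -m handwheel '[{"tx":0,"ty":0,"tz":0.02,"ax":0,"ay":0,"az":0,"jaw":-1},{"tx":0,"ty":0,"tz":0.02,"ax":0,"ay":0,"az":0,"jaw":-1},{"tx":0,"ty":0,"tz":0.02,"ax":0,"ay":0,"az":0,"jaw":-1},{"tx":0,"ty":0,"tz":0.012,"ax":0,"ay":0,"az":0,"jaw":-1},{"tx":0,"ty":0,"tz":0.003,"ax":0,"ay":0,"az":0,"jaw":-1},{"tx":0,"ty":0,"tz":0.002,"ax":0,"ay":0,"az":0,"jaw":-1},{"tx":0,"ty":0,"tz":0.002,"ax":0,"ay":0,"az":0,"jaw":-1},{"tx":0,"ty":0,"tz":0,"ax":0,"ay":0,"az":0,"jaw":-1},{"tx":0,"ty":0,"tz":0,"ax":0,"ay":0,"az":0,"jaw":-1},{"tx":0,"ty":0,"tz":0,"ax":0,"ay":0,"az":0,"jaw":-1}]' && python3 look.py w5; python3 - <<'E'
import cv2
a=cv2.imread("pics/w5.png")
import numpy as np
from workcell import optics
s=optics.camera("scene")["color"][:,:,::-1][150:240,310:420];d=optics.camera("side")["color"][:,:,::-1][110:220,180:310]
cv2.imwrite("pics/c5.png",np.hstack([cv2.resize(s,(400,327)),cv2.resize(d,(400,327))]))
E
```

```text
time: 6.6
ee_pos: [0.6037, 0.1664, 0.1574]
tcp_rot: [-180.0, 0.0, -98.0]
wrist_force: [0.4, 0.2, -0.2]
opening: 0.0097
grasp_force: 39.2
6.6 [ 15.4  14.7  12.9  88.2   0.  -66.6] [0.6037 0.1664 0.1574] [-1.7999e+02  1.0000e-02 -9.8000e+01] 0.009703644544003609
```

View pics/c5.png

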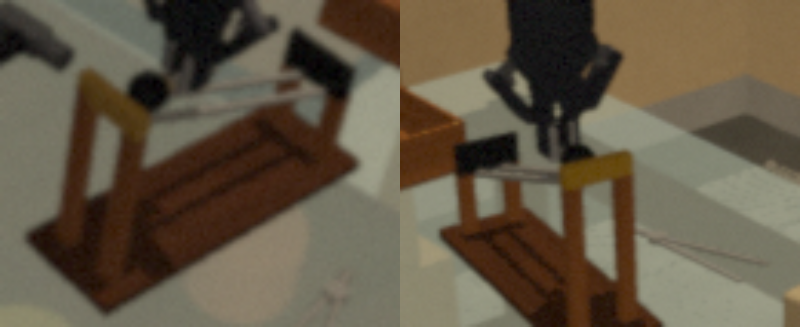

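```bash
python3 -m handwheel '[{"tx":0,"ty":0,"tz":0.001,"ax":0,"ay":0,"az":0,"jaw":-1},{"tx":0,"ty":0,"tz":0.001,"ax":0,"ay":0,"az":0,"jaw":-1},{"tx":0,"ty":0,"tz":0,"ax":0,"ay":0,"az":0,"jaw":-1},{"tx":0,"ty":0,"tz":0,"ax":0,"ay":0,"az":0,"jaw":1},{"tx":0,"ty":0,"tz":0,"ax":0,"ay":0,"az":0,"jaw":1},{"tx":0,"ty":0,"tz":0,"ax":0,"ay":0,"az":0,"jaw":1},{"tx":0,"ty":0,"tz":0,"ax":0,"ay":0,"az":0,"jaw":1},{"tx":0,"ty":0,"tz":0,"ax":0,"ay":0,"az":0,"jaw":1},{"tx":0,"ty":0,"tz":0,"ax":0,"ay":0,"az":0,"jaw":1},{"tx":0,"ty":0,"tz":0,"ax":0,"ay":0,"az":0,"jaw":1}]' && python3 look.py w6; python3 - <<'E'
import cv2
import numpy as np
from workcell import optics
s=optics.camera("scene")["color"][:,:,::-1][150:240,310:420];d=optics.camera("side")["color"][:,:,::-1][110:220,180:310]
cv2.imwrite("pics/c6.png",np.hstack([cv2.resize(s,(400,327)),cv2.resize(d,(400,327))]))
E
```

```text
time: 8.0
ee_pos: [0.6036, 0.1664, 0.1553]
tcp_rot: [-180.0, -0.0, -98.0]
wrist_force: [-0.4, 0.1, 0.1]
opening: 0.0854
grasp_force: 0.0
8.0 [ 15.4  14.7  12.7  88.   -0.  -66.6] [0.6036 0.1664 0.1553] [-180.   -0.  -98.] 0.08541768331105125
```

View pics/c6.png

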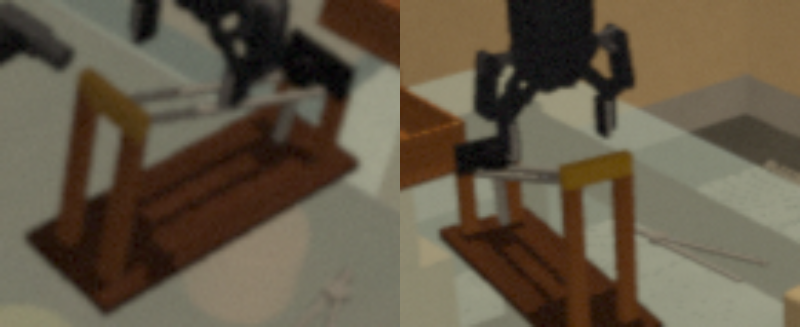

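Black is in: the knob rests at the stop and the shank hangs below the rods at (283,125) in the left half. Next is the red pin.

```bash
python3 -m handwheel '[{"tx":0,"ty":0,"tz":-0.04,"ax":0,"ay":0,"az":0,"jaw":1},{"tx":0,"ty":0,"tz":-0.04,"ax":0,"ay":0,"az":0,"jaw":1},{"tx":0.0512,"ty":0.014,"tz":0,"ax":0,"ay":0,"az":0,"jaw":1},{"tx":0.0512,"ty":0.014,"tz":0,"ax":0,"ay":0,"az":0,"jaw":1},{"tx":0.0512,"ty":0.014,"tz":0,"ax":0,"ay":0,"az":0,"jaw":1},{"tx":0.0512,"ty":0.014,"tz":0,"ax":0,"ay":0,"az":0,"jaw":1},{"tx":0.0512,"ty":0.014,"tz":0,"ax":0,"ay":0,"az":0,"jaw":1},{"tx":0.0512,"ty":0.014,"tz":0,"ax":0,"ay":0,"az":0,"jaw":1},{"tx":0.0512,"ty":0.014,"tz":0,"ax":0,"ay":0,"az":0,"jaw":1},{"tx":0.0512,"ty":0.014,"tz":0,"ax":0,"ay":0,"az":0,"jaw":1}]'
python3 -m handwheel '[{"tx":0,"ty":0,"tz":0,"ax":0,"ay":0,"az":10.4,"jaw":1},{"tx":0,"ty":0,"tz":0,"ax":0,"ay":0,"az":10.4,"jaw":1},{"tx":0,"ty":0,"tz":0.01,"ax":0,"ay":0,"az":10.4,"jaw":1},{"tx":0,"ty":0,"tz":0.01,"ax":0,"ay":0,"az":10.4,"jaw":1},{"tx":0,"ty":0,"tz":0.01,"ax":0,"ay":0,"az":10.4,"jaw":1},{"tx":0,"ty":0,"tz":0.01,"ax":0,"ay":0,"az":10.4,"jaw":1},{"tx":0,"ty":0,"tz":0.01,"ax":0,"ay":0,"az":10.4,"jaw":1},{"tx":0,"ty":0,"tz":0.01,"ax":0,"ay":0,"az":10.4,"jaw":1},{"tx":0,"ty":0,"tz":0.01,"ax":0,"ay":0,"az":10.4,"jaw":1},{"tx":0,"ty":0,"tz":0.01,"ax":0,"ay":0,"az":10.4,"jaw":1}]'
python3 -m handwheel '[{"tx":0,"ty":0,"tz":0,"ax":0,"ay":0,"az":10.4,"jaw":1},{"tx":0,"ty":0,"tz":0,"ax":0,"ay":0,"az":10.4,"jaw":1},{"tx":0,"ty":0,"tz":0.01,"ax":0,"ay":0,"az":10.4,"jaw":1},{"tx":0,"ty":0,"tz":0.01,"ax":0,"ay":0,"az":10.4,"jaw":1},{"tx":0,"ty":0,"tz":0,"ax":0,"ay":0,"az":10.4,"jaw":1},{"tx":0,"ty":0,"tz":0,"ax":0,"ay":0,"az":10.4,"jaw":1},{"tx":0,"ty":0,"tz":0,"ax":0,"ay":0,"az":10.4,"jaw":1},{"tx":0,"ty":0,"tz":0,"ax":0,"ay":0,"az":0,"jaw":-0.1},{"tx":0,"ty":0,"tz":0,"ax":0,"ay":0,"az":0,"jaw":-0.1},{"tx":0,"ty":0,"tz":0,"ax":0,"ay":0,"az":0,"jaw":-0.1}]' && python3 look.py w7; python3 - <<'E'
from pin import *
c,T=pickle.load(open("w7.pkl","rb"));k=pin(c,T,"red",(220,110,340,230))
im=c["color"].astype(int)
# shank: follow row midpoints of pixels differing from background
for v in (205,215,225,235):
    row=im[v,235:325];bg=np.median(row,0);x=np.where(np.abs(row-bg).sum(1)>40)[0]
    if len(x):
        u=235+(x.min()+x.max())/2;print(v,u,len(x),x.max()-x.min()+1,plane(c,(u,v),.010,T).round(4))
cv2.imwrite("pics/w7b.png",c["color"][100:400,130:430,::-1])
E
```

```text
time: 9.4
ee_pos: [0.4348, -0.225, 0.2355]
tcp_rot: [-180.0, -0.0, -98.0]
wrist_force: [1.1, 0.3, -0.7]
opening: 0.0854
grasp_force: 0.0
time: 10.65
ee_pos: [0.4357, -0.2236, 0.1551]
tcp_rot: [180.0, 0.0, 157.7]
wrist_force: [0.5, -0.1, -0.4]
opening: 0.0856
grasp_force: 0.0
time: 11.9
ee_pos: [0.4357, -0.2236, 0.1353]
tcp_rot: [180.0, -0.0, 85.3]
wrist_force: [-0.5, 0.0, -0.5]
opening: 0.0385
grasp_force: 0.0
11.9 [-27.2  -4.1  -9.7  84.4   0.   67.5] [ 0.4357 -0.2236  0.1353] [180.    -0.    85.33] 0.03851048486921206
red knob px 277.0 164.8 rad 19.0 area 1113 -> [ 0.4387 -0.1872  0.016 ]
205 277.0 6 15 [ 0.4357 -0.2233  0.01  ]
215 277.0 15 15 [ 0.435  -0.2324  0.01  ]
225 276.5 14 14 [ 0.4338 -0.2417  0.01  ]
235 276.5 14 14 [ 0.433  -0.2512  0.01  ]
```

```bash
python3 -m handwheel '[{"tx":0,"ty":0,"tz":0.03,"ax":0,"ay":0,"az":0,"jaw":-0.1},{"tx":0,"ty":0,"tz":0.03,"ax":0,"ay":0,"az":0,"jaw":-0.1},{"tx":0,"ty":0,"tz":0.03,"ax":0,"ay":0,"az":0,"jaw":-0.1},{"tx":0,"ty":0,"tz":0.03,"ax":0,"ay":0,"az":0,"jaw":-0.1},{"tx":0,"ty":0,"tz":0.0105,"ax":0,"ay":0,"az":0,"jaw":-0.1},{"tx":0,"ty":0,"tz":0,"ax":0,"ay":0,"az":0,"jaw":-1},{"tx":0,"ty":0,"tz":0,"ax":0,"ay":0,"az":0,"jaw":-1},{"tx":0,"ty":0,"tz":0,"ax":0,"ay":0,"az":0,"jaw":-1},{"tx":0,"ty":0,"tz":0,"ax":0,"ay":0,"az":0,"jaw":-1},{"tx":0,"ty":0,"tz":0,"ax":0,"ay":0,"az":0,"jaw":-1}]' 40 && python3 look.py w8; python3 - <<'E'
from pin import *
c,T=pickle.load(open("w8.pkl","rb"));k=pin(c,T,"red",(220,130,340,290));print((T[:3,:3].T@(k-T[:3,3])).round(4))
E
```

```text
time: 13.2
ee_pos: [0.4363, -0.2239, 0.0056]
tcp_rot: [179.9, 0.0, 85.2]
wrist_force: [0.1, -0.4, 5.6]
opening: 0.01
grasp_force: 39.8
13.2 [-27.2  -1.3 -21.5  69.7  -0.   67.6] [ 0.4363 -0.2239  0.0056] [1.7991e+02 4.0000e-02 8.5200e+01] 0.0099980723089956
red knob px 277.1 217.4 rad 36.4 area 4119 -> [ 0.4395 -0.1873  0.016 ]
[ 0.0367  0.0001 -0.0104]
```

```bash
python3 -m handwheel '[{"tx":0,"ty":0,"tz":-0.0577,"ax":0,"ay":0,"az":0,"jaw":-1},{"tx":0,"ty":0,"tz":-0.0577,"ax":0,"ay":0,"az":-10.4,"jaw":-1},{"tx":0,"ty":0,"tz":-0.0577,"ax":0,"ay":0,"az":-10.4,"jaw":-1},{"tx":0,"ty":0,"tz":-0.0577,"ax":0,"ay":0,"az":-10.4,"jaw":-1},{"tx":0,"ty":0,"tz":0,"ax":0,"ay":0,"az":-10.4,"jaw":-1},{"tx":0,"ty":0,"tz":0,"ax":0,"ay":0,"az":-10.4,"jaw":-1},{"tx":0,"ty":0,"tz":0,"ax":0,"ay":0,"az":-10.4,"jaw":-1},{"tx":0,"ty":0,"tz":0,"ax":0,"ay":0,"az":-10.4,"jaw":-1},{"tx":0,"ty":0,"tz":0,"ax":0,"ay":0,"az":-10.4,"jaw":-1},{"tx":0,"ty":0,"tz":0,"ax":0,"ay":0,"az":-10.4,"jaw":-1}]'
python3 -m handwheel '[{"tx":0,"ty":0,"tz":0,"ax":0,"ay":0,"az":-10.4,"jaw":-1},{"tx":0,"ty":0,"tz":0,"ax":0,"ay":0,"az":-10.4,"jaw":-1},{"tx":0,"ty":0,"tz":0,"ax":0,"ay":0,"az":-10.4,"jaw":-1},{"tx":0,"ty":0,"tz":0,"ax":0,"ay":0,"az":-10.4,"jaw":-1},{"tx":0,"ty":0,"tz":0,"ax":0,"ay":0,"az":-10.4,"jaw":-1},{"tx":0,"ty":0,"tz":0,"ax":0,"ay":0,"az":-10.4,"jaw":-1},{"tx":0,"ty":0,"tz":0,"ax":0,"ay":0,"az":-10.4,"jaw":-1},{"tx":0,"ty":0,"tz":0,"ax":0,"ay":0,"az":-10.4,"jaw":-1},{"tx":-0.03,"ty":-0.008,"tz":0,"ax":0,"ay":0,"az":0,"jaw":-1},{"tx":-0.05,"ty":-0.014,"tz":0,"ax":0,"ay":0,"az":0,"jaw":-1}]'
python3 -m handwheel '[{"tx":-0.05,"ty":-0.014,"tz":0,"ax":0,"ay":0,"az":0,"jaw":-1},{"tx":-0.05,"ty":-0.014,"tz":0,"ax":0,"ay":0,"az":0,"jaw":-1},{"tx":-0.05,"ty":-0.014,"tz":0,"ax":0,"ay":0,"az":0,"jaw":-1},{"tx":-0.05,"ty":-0.014,"tz":0,"ax":0,"ay":0,"az":0,"jaw":-1},{"tx":-0.05,"ty":-0.014,"tz":0,"ax":0,"ay":0,"az":0,"jaw":-1},{"tx":-0.05,"ty":-0.013,"tz":0,"ax":0,"ay":0,"az":0,"jaw":-1},{"tx":-0.0296,"ty":-0.007,"tz":0,"ax":0,"ay":0,"az":0,"jaw":-1},{"tx":0,"ty":0,"tz":0,"ax":0,"ay":0,"az":0,"jaw":-1},{"tx":0,"ty":0,"tz":0,"ax":0,"ay":0,"az":0,"jaw":-1},{"tx":0,"ty":0,"tz":0,"ax":0,"ay":0,"az":0,"jaw":-1}]' && python3 look.py w9; sed 's/(278,218.)/KN/; s/^p=plane(c,KN/k=c["color"].astype(int);m=(k[...,0]>70)\&(k[...,0]>2*k[...,1]);m[:150]=0;m[270:]=0;m[:,:220]=0;m[:,340:]=0;KN=cv2.minEnclosingCircle(np.argwhere(m)[:,::-1].astype(np.float32))[0];print(KN);p=plane(c,KN/' rods.py > rods2.py; python3 rods2.py w9
```

```text
time: 14.5
ee_pos: [0.4355, -0.2235, 0.2352]
tcp_rot: [180.0, -0.0, 179.1]
wrist_force: [0.3, -0.7, -0.6]
opening: 0.0102
grasp_force: 39.4
time: 15.75
ee_pos: [0.4685, -0.1474, 0.2353]
tcp_rot: [180.0, -0.0, -98.2]
wrist_force: [1.6, -0.1, 0.2]
opening: 0.01
grasp_force: 39.4
time: 17.0
ee_pos: [0.6034, 0.1653, 0.2359]
tcp_rot: [-180.0, -0.0, -98.1]
wrist_force: [-0.2, -1.1, -1.5]
opening: 0.0098
grasp_force: 39.4
17.0 [ 15.3  16.   23.2  97.2  -0.  -66.6] [0.6034 0.1653 0.2359] [-179.99   -0.    -98.07] 0.00979065252290972
142 [(np.float64(259.0), 13), (np.float64(297.0), 13)] mid [0.5948 0.1046 0.1604] gap 25.5 chute x,y 0.1055 -0.0005
150 [(np.float64(258.5), 12), (np.float64(297.0), 13)] mid [0.5958 0.1102 0.1583] gap 26.2 chute x,y 0.0998 -0.0003
158 [(np.float64(262.5), 13), (np.float64(296.5), 12)] mid [0.5954 0.1162 0.1562] gap 23.4 chute x,y 0.0939 -0.0015
166 [(np.float64(262.5), 14), (np.float64(295.0), 15)] mid [0.5968 0.1221 0.154 ] gap 22.8 chute x,y 0.0879 -0.001
174 [(np.float64(262.5), 15), (np.float64(294.0), 15)] mid [0.598  0.1282 0.1517] gap 22.4 chute x,y 0.0816 -0.0007
bar [0.6235 0.0823 0.184 ] 0.1236 0.031
bar [0.5599 0.0912 0.184 ] 0.1236 -0.0332
(277.0378723144531, 217.26414489746094)
knob [0.5985 0.1272 0.2469] tool [ 0.0385 -0.0005 -0.011 ] chute 0.0826 -0.0
```

```bash
python3 -m handwheel '[{"tx":0,"ty":0.0003,"tz":0.02,"ax":0,"ay":0,"az":0,"jaw":-1},{"tx":0,"ty":0,"tz":0.02,"ax":0,"ay":0,"az":0,"jaw":-1},{"tx":0,"ty":0,"tz":0.02,"ax":0,"ay":0,"az":0,"jaw":-1},{"tx":0,"ty":0,"tz":0.012,"ax":0,"ay":0,"az":0,"jaw":-1},{"tx":0,"ty":0,"tz":0.003,"ax":0,"ay":0,"az":0,"jaw":-1},{"tx":0,"ty":0,"tz":0.002,"ax":0,"ay":0,"az":0,"jaw":-1},{"tx":0,"ty":0,"tz":0.002,"ax":0,"ay":0,"az":0,"jaw":-1},{"tx":0,"ty":0,"tz":0.001,"ax":0,"ay":0,"az":0,"jaw":-1},{"tx":0,"ty":0,"tz":0,"ax":0,"ay":0,"az":0,"jaw":-1},{"tx":0,"ty":0,"tz":0,"ax":0,"ay":0,"az":0,"jaw":-1}]'
python3 -m handwheel '[{"tx":0,"ty":0,"tz":0,"ax":0,"ay":0,"az":0,"jaw":-1},{"tx":0,"ty":0,"tz":0,"ax":0,"ay":0,"az":0,"jaw":1},{"tx":0,"ty":0,"tz":0,"ax":0,"ay":0,"az":0,"jaw":1},{"tx":0,"ty":0,"tz":0,"ax":0,"ay":0,"az":0,"jaw":1},{"tx":0,"ty":0,"tz":0,"ax":0,"ay":0,"az":0,"jaw":1},{"tx":0,"ty":0,"tz":0,"ax":0,"ay":0,"az":0,"jaw":1},{"tx":0,"ty":0,"tz":0,"ax":0,"ay":0,"az":0,"jaw":1},{"tx":0,"ty":0,"tz":0,"ax":0,"ay":0,"az":0,"jaw":1},{"tx":0,"ty":0,"tz":0,"ax":0,"ay":0,"az":0,"jaw":1},{"tx":0,"ty":0,"tz":0,"ax":0,"ay":0,"az":0,"jaw":1}]'
python3 -m handwheel '[{"tx":0,"ty":0,"tz":-0.04,"ax":0,"ay":0,"az":0,"jaw":1},{"tx":0,"ty":0,"tz":-0.04,"ax":0,"ay":0,"az":0,"jaw":1},{"tx":0.05,"ty":0,"tz":-0.02,"ax":0,"ay":0,"az":0,"jaw":1},{"tx":0.05,"ty":0,"tz":0,"ax":0,"ay":0,"az":0,"jaw":1},{"tx":0.05,"ty":0,"tz":0,"ax":0,"ay":0,"az":0,"jaw":1},{"tx":0.05,"ty":0,"tz":0,"ax":0,"ay":0,"az":0,"jaw":1},{"tx":0,"ty":0,"tz":0,"ax":0,"ay":0,"az":0,"jaw":1},{"tx":0,"ty":0,"tz":0,"ax":0,"ay":0,"az":0,"jaw":1},{"tx":0,"ty":0,"tz":0,"ax":0,"ay":0,"az":0,"jaw":1},{"tx":0,"ty":0,"tz":0,"ax":0,"ay":0,"az":0,"jaw":1}]'
python3 - <<'E'
from h import *
from workcell import optics
d={n:optics.camera(n) for n in("scene","side")};rs=[]
for n,roi in(("scene",(350,140,420,210)),("side",(180,140,260,190))):
    c=d[n];x0,y0,x1,y1=roi;k=c["color"].astype(int);m=(k[...,0]>80)&(k[...,0]>3*k[...,1]);q=np.argwhere(m[y0:y1,x0:x1])[:,::-1]+[x0,y0]
    print(n,len(q));uv=(q.min(0)+q.max(0))/2;rs.append(ray(c,uv))
p=tri(rs);print(p);O=np.array([.6095,.209]);a=np.radians(-98);v=p[0][:2]-O
print("chute",v@[np.cos(a),np.sin(a)],v@[-np.sin(a),np.cos(a)])
s=d["scene"]["color"][:,:,::-1][150:240,310:420];e=d["side"]["color"][:,:,::-1][140:220,180:290]
cv2.imwrite("pics/c9.png",np.hstack([cv2.resize(s,(400,327)),cv2.resize(e,(400,327))]))
E
```

```text
time: 18.3
ee_pos: [0.6034, 0.1666, 0.1561]
tcp_rot: [-180.0, 0.0, -98.0]
wrist_force: [-1.3, 1.4, 3.7]
opening: 0.0103
grasp_force: 39.7
time: 19.55
ee_pos: [0.6033, 0.1665, 0.1556]
tcp_rot: [180.0, -0.0, -98.0]
wrist_force: [0.0, -0.3, -1.0]
opening: 0.0855
grasp_force: 0.0
time: 20.8
ee_pos: [0.5756, -0.0306, 0.2555]
tcp_rot: [180.0, 0.0, -97.9]
wrist_force: [-0.1, 0.2, -0.5]
opening: 0.0854
grasp_force: 0.0
scene 61
side 70
(array([0.62150029, 0.28431949, 0.11238086]), [np.float64(0.8), np.float64(0.8)])
chute -0.0762566083098541 0.0014010577576504565
```

View pics/c9.png

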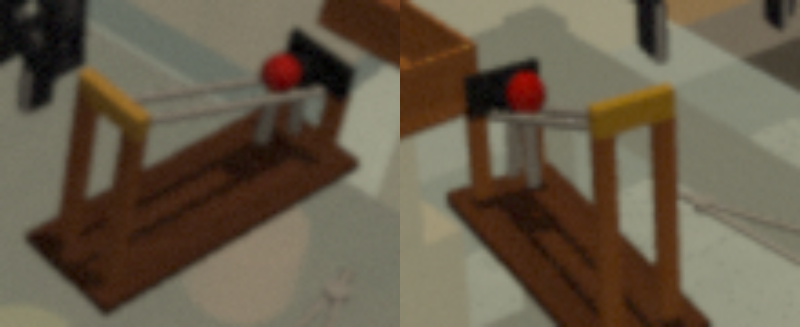

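The red knob, at (282,72) in the left half, sits right behind the black one at the stop. Both shanks hang down. I'll let them settle, check that nothing is still moving, and hand in.

```bash
for i in 1 2 3; do python3 -m handwheel '[{"tx":0,"ty":0,"tz":0,"ax":0,"ay":0,"az":0,"jaw":1},{"tx":0,"ty":0,"tz":0,"ax":0,"ay":0,"az":0,"jaw":1},{"tx":0,"ty":0,"tz":0,"ax":0,"ay":0,"az":0,"jaw":1},{"tx":0,"ty":0,"tz":0,"ax":0,"ay":0,"az":0,"jaw":1},{"tx":0,"ty":0,"tz":0,"ax":0,"ay":0,"az":0,"jaw":1},{"tx":0,"ty":0,"tz":0,"ax":0,"ay":0,"az":0,"jaw":1},{"tx":0,"ty":0,"tz":0,"ax":0,"ay":0,"az":0,"jaw":1},{"tx":0,"ty":0,"tz":0,"ax":0,"ay":0,"az":0,"jaw":1},{"tx":0,"ty":0,"tz":0,"ax":0,"ay":0,"az":0,"jaw":1},{"tx":0,"ty":0,"tz":0,"ax":0,"ay":0,"az":0,"jaw":1}]' | head -1; done
python3 - <<'E'
from workcell import optics,workorder
import numpy as np
a=optics.camera("side")["color"].astype(int)
for _ in range(4): b=optics.camera("side")["color"].astype(int)
r=np.abs(a-b)[140:220,180:260]; print("motion",r.mean(),r.max(), np.abs(a-b)[300:400].mean())
print(workorder.job_done())
E
```

```text
time: 22.15
time: 23.4
time: 24.65
motion 2.1267708333333335 24 1.5654940476190475
the job is handed in; nothing more can be done
None
```

I handed the job in after about 25 s of robot time: the camera views showed the black pin against the stop and the red one right behind it, both hanging knob up and apparently still, but the hand-in returned no verdict.

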